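Find the proud pad on a plate stage and press it level

TASK

One of the five support pads on the plate stage stands a few millimetres proud, so plates rock on it. Take the probe from its holder, feel the pads gently with its tip to find the high one, and press that one down with the probe until it is level with the other four, leaving those at the height they have. Then put the probe back in its holder, fully down, and let go; do not push the other things on the bench about.

Things in the scene. Friction and masses are not known exactly. Their poses are not given: they have to be found in the camera images.
- stage_base: The plate stage's base, fixed to the bench: a grey foot 180 x 140 x 16 mm with a white block 110 x 80 mm on it, 40 mm high in all; origin at the centre of its underside, x along its 180 mm side. On a short lift column above it sits the carrier plate.
- carrier_mid (a point): A point fixed to the base, on its upright axis 66 mm above the bench, about the middle of the aluminium carrier plate, 156 (base x) x 116 (base y) x 8 mm, fixed, turned with the base. The lift setting differs each time and is not measured: the plate's upper face is 50 to 82 mm above the bench. Five equal black round flat pads, 20 mm across, stand out of it: one central, four at x +-55, y +-35 mm.
- pad_mid (a point): A point fixed to the base, 74 mm above the bench, about the top of the central pad (pad heights are not measured). Four pads are level to 0.6 mm, 8 mm above the plate; any fifth is 3 to 4.5 mm higher. Pads are a push fit: friction holds them, under 6 N does not shift one, 8 to 9 N slides it slowly down. No stop at the right height: it can go 7 mm too deep, and cannot be raised again.
- holder: White plastic holder block, 64 x 64 mm, 65 mm high, fixed to the bench; origin at the centre of its underside. A vertical round hole of 14 mm, 60 mm deep, with a 2 mm chamfer, opens in the middle of its top. The probe stands in it.
- probe_grip (a point): The centre of the probe's grip. The probe (about 0.09 kg) stands upright in the holder: a grey square grip 20 x 20 mm and 52 mm tall, whose underside rests on the holder's top, with a round steel stem of 10 mm below it inside the hole. This point lies half-way up the grip, 26 mm above its underside; z points up along the probe, x and y are square to the grip's faces.
- probe_tip (a point): The lowest point of the probe's steel stem, a rounded end of 5 mm radius, on the probe's axis, 81 mm below probe_grip (55 mm below the underside of the grip).
- jar: Bystander: glass jar with a screw cap, 60 mm across, 110 mm high, origin under its centre.
- tipbox: Bystander: closed pipette-tip box, 87 x 122 mm, 57 mm high, origin under its centre.
- tuberack: Bystander: low tube rack, 70 x 120 mm, 49 mm high, origin under its centre.
Things that resemble listed ones, but are neither listed nor needed, are in the scene too. There is more than one size of the holder; the one meant has the size given above. There is more than one size of the part that bears probe_grip; the job needs the smaller.

How it is judged:
By the outcome, as a careful person would: the job done as asked, in the order asked, and still so for the second after the job is handed in, with the robot touching nothing.
It also fails if it takes over 72 s, if anything falls off the work surface, if the arm or the gripper's body presses on something with over 40 N, if the wrist force passes 120 N, or if a joint passes its speed limit or range.

ROBOT

A 6-joint arm with a two-finger parallel gripper is mounted at the origin on the work surface. World frame = base frame: x ahead of the robot, y to its left, z up, the work surface at z = 0. Lengths are in mm, angles in degrees, forces in N, time in s.
With the tool pointing down it reaches from about 275 to 725 mm from the base axis. Payload 15.9 kg.
Tool frame: the origin (TCP) lies at the very end of the fingers, on their centre line; the grasp point (between the pads) lies 19 mm behind it (grip_point_offset is the distance from the TCP to the grasp point, in mm); z points along the fingers, y is the line along which they close (so a half turn about z gives the same grasp; the last joint's range is limited). The gripper opens to 85 mm and grips with 20 to 120 N. Pads are 22 mm wide; open, the fingers measure 114 mm over their backs; the gripper's body (76 mm by 85 mm) begins 54 mm behind the grasp point. The pads swing forward as they close: fully open they stand 13 mm farther back than shut.
Start: joints at [-72.938, 12.198, -1.971, 75.831, 0, 90], TCP at [146.703, -477.979, 231.306] pointing down, gripper open.
Joint ranges: [-170.91, 170.91], [-42.67, 98.43], [-65.05, 77.54], [-120.47, 116.71], [-90, 82.35], [-180, 180]. Speed limits (degrees/s): [108.29, 108.29, 136.94, 147.25, 180, 180].

INTERFACE

Orientations are given as [roll, pitch, yaw] about the fixed x, y, z axes, in that order (R = Rz(yaw) Ry(pitch) Rx(roll)).
In Python, from rig import sense, camera, sign_off, grip_point_offset gives the robot as it stands.
- The arm moves only by the tool step_arm, never from a script. Its arguments are lists of equal length, an entry for each row: "travel": the shift along the world's x, y, z in units of 25 mm (1.0 is 25 mm), a list of three; "delta_rot": the turn, a rotation vector about the world's x, y, z in units of 8 degrees (1.0 is 8 degrees), a list of three. A call has exactly 5 rows; each row is the pose to reach, as a shift and turn from the pose commanded when the call began; what a row does not reach only later rows make up. A row lasts 1/8 s, in which the tool goes at most 62.5 mm and 10.7 degrees, less where a joint would pass 70% of its speed; a pose out of reach is approached as far as the arm can. A call with a gripper value outside its range is refused whole. "jaw" is the finger opening in mm, from 0 to 85.4, set as the call begins (left out, the last holds). The fingers move at their own pace and stop on an object; the grip force is fixed at half the most. Time passes only in rows, so rows that repeat a pose let the fingers close, or fill a call up. It gives the time, the measured TCP pose, the force, the opening and the grip force at its end, in the units of the state.
- sense(): the state, without advancing time (a new reading comes with each control period).
- camera(name): name is "scene" or "top" or "wrist"; returns a dict with "pixels" (480x640x3 uint8, red, green, blue), "camera_matrix" (3x3 intrinsics, pixels), "cam_to_world" (4x4, takes a point from camera to world coordinates). Camera axes: x right, y down, z forward; pixel columns grow to the right and rows downward; lengths in mm; the calibration is good to about 2 mm. A picture is of the moment at which its call begins. There is no depth.
- sign_off(): hands the job in; it is judged then, once.
The state is a dict: "time": time; "joints": joint angles; "dq": joint speeds; "effort": joint torques, N m; "eef_pos": TCP position; "tool_rot": TCP orientation; "ft_force": force on the tool from outside, world axes, zero at the start; "moment": the same for the moment, N m; "finger_gap": opening from 0.0 (shut) to 1.0 (fully open); "gripper_force": force on a finger pad.
Only numpy, scipy, OpenCV 4.12 (cv2) and the standard library are available. Lean on these libraries where they do the work, as an engineer would, in place of code of your own. Each camera call takes 0.05 s, during which the arm holds its last target. There are 200 camera calls.

## Working session

There is one attempt and no reset: what is moved stays moved. The work goes in short steps, Python scripts to look and compute and a tool call to move; the robot and the scene stay as the last step left them, time stands still between calls to the robot, and variables do not carry over. Pictures are saved under pics/ and viewed, at most 10 in all, crops included, and the job is handed in when it is done.

Besides the shell and the picture viewer there is one more tool, called after "Emit:" as a command line: name --argument value ..., lists and objects as JSON in quotes. step_arm: Moves the arm, as the interface text tells. Its arguments: {"type":"object","properties":{"travel":{"type":"array","items":{"type":"array","items":{"type":"number"}}},"delta_rot":{"type":"array","items":{"type":"array","items":{"type":"number"}}},"jaw":{"type":"number"}},"required":["travel","delta_rot"]}

```bash
mkdir -p pics; cat > h.py <<'E'
import numpy as np, cv2
from rig import sense, camera, sign_off, grip_point_offset
def snap(n,f):
    c=camera(n); cv2.imwrite('pics/'+f,c['pixels'][:,:,::-1]); np.savez('pics/'+f+'.npz',**c); return c
def ray(c,u,v,z):
    d=np.linalg.inv(c['camera_matrix'])@[u,v,1]; T=c['cam_to_world']; d=T[:3,:3]@d; o=T[:3,3]
    return o+d*(z-o[2])/d[2]
def tri(a,pa,b,pb):
    A=[];r=[]
    for c,p in((a,pa),(b,pb)):
        d=np.linalg.inv(c['camera_matrix'])@[*p,1]; d=c['cam_to_world'][:3,:3]@d; d/=np.linalg.norm(d)
        P=np.eye(3)-np.outer(d,d); A.append(P); r.append(P@c['cam_to_world'][:3,3])
    return np.linalg.lstsq(np.vstack(A),np.hstack(r),rcond=None)[0]
def proj(c,p):
    T=np.linalg.inv(c['cam_to_world']); q=c['camera_matrix']@(T[:3,:3]@p+T[:3,3]); return q[:2]/q[2]
def load(f): return dict(np.load('pics/'+f+'.npz'))
E
python3 - <<'E'
from h import *
for n in('scene','top'):
    c=snap(n,n+'0.png'); print(n,c['cam_to_world'][:3,3])
print(sense(),grip_point_offset)
E
```

```text
scene [ 973.98888838 -324.71819429  711.53977525]
top [ 479.37260619   79.01184603 1090.69860904]
{'time': 0.1, 'joints': array([-7.29359768e+01,  1.22211142e+01, -2.00347162e+00,  7.58304926e+01,
       -2.46515378e-04,  9.00014408e+01]), 'dq': array([-0.01851751, -0.10719213,  0.0362192 , -0.061369  ,  0.01366723,
        0.04724275]), 'effort': array([ 1.87177611e-03, -6.87249684e+01,  4.87804842e+01,  1.22094774e-02,
        1.10904168e-04, -1.75426794e-05]), 'eef_pos': array([ 146.63300621, -477.7097625 ,  230.8813523 ]), 'tool_rot': array([-1.79944922e+02,  2.47900309e-04,  1.70625827e+01]), 'ft_force': array([-0.89417269, -0.0698527 , -1.38750181]), 'moment': array([ 0.04981445, -0.02071368,  0.00444523]), 'gripper_force': 0.0, 'finger_gap': 1.0038629112085082} 18.700000000000003
```

View pics/scene0.png

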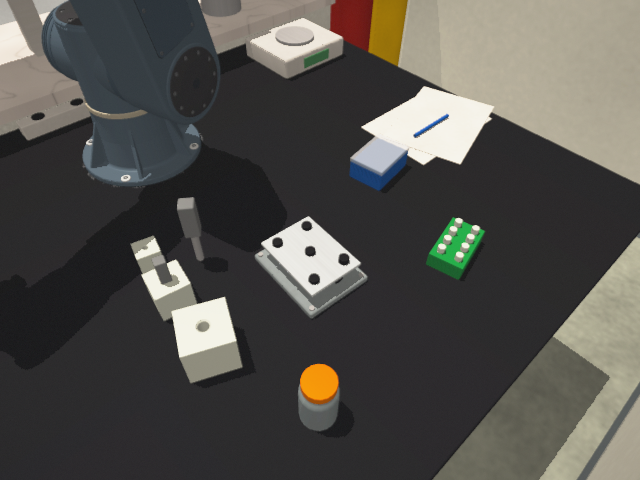

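View pics/top0.png

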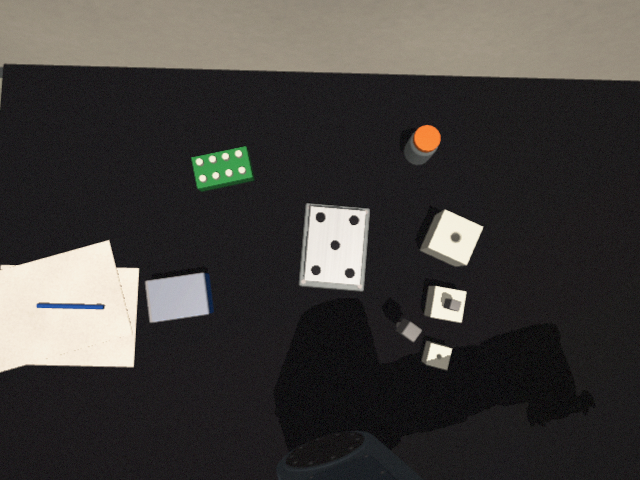

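Scene: the probe stands in the mid-size holder at scene (165,285) / top (446,303). The larger look-alike is at top (409,330), the stage at top (335,247). Empty look-alike holders are at top (455,238) and (437,355). Next I measure the holder, grip and pads.

```bash
python3 - <<'E'
from h import *
t=load('top0.png'); s=load('scene0.png')
g=t['pixels'].astype(int); 
white=((g.min(2)>150)).astype(np.uint8)
n,l,st,ce=cv2.connectedComponentsWithStats(white)
for i in range(1,n):
    if st[i,4]>150 and 290<ce[i][0]<500 and ce[i][1]>180: 
        m=(l==i).astype(np.uint8); cn=max(cv2.findContours(m,0,2)[0],key=cv2.contourArea)
        r=cv2.minAreaRect(cn); print('white',ce[i],st[i],r, [ray(t,*p,65)[:2].round(1) for p in cv2.boxPoints(r)])
# pads
for nm,c,box in(('top',t,(300,203,370,292)),('scene',s,(255,215,370,300))):
    x0,y0,x1,y1=box; q=c['pixels'][y0:y1,x0:x1].max(2)<70
    n,l,st,ce=cv2.connectedComponentsWithStats(q.astype(np.uint8))
    for i in range(1,n):
        if 40<st[i,4]<250: print(nm,ce[i]+[x0,y0],st[i,4],ray(c,*(ce[i]+[x0,y0]),74).round(1))
for nm,c,b in(('t',t,(380,270,500,380)),('s',s,(120,180,250,340))):
    x0,y0,x1,y1=b; im=c['pixels'][y0:y1,x0:x1,::-1]
    cv2.imwrite(f'pics/z{nm}.png',cv2.resize(im,None,fx=5 if nm=='t' else 4,fy=5 if nm=='t' else 4,interpolation=2))
a=cv2.imread('pics/zt.png');
cv2.imwrite('pics/zt.png',a)
E
```

```text
white [335.72263451 248.45709647] [ 300  206   69   84 4312] ((334.0676574707031, 247.12057495117188), (62.73773956298828, 80.91480255126953), 4.398705005645752) [array([476.8, 119.9]), array([643. , 111.8]), array([636.3, -17.7]), array([470. ,  -7.8])]
white [455.25955968 236.81575898] [ 428  210   55   55 1726] ((455.3082275390625, 236.82191467285156), (43.28378677368164, 41.794097900390625), 24.443954467773438) [array([ 561.1, -139.3]), array([ 641. , -174.7]), array([ 605.7, -256.4]), array([ 526.3, -220.5])]
white [447.69014085 304.2893726 ] [430 286  36  36 781] ((448.1258850097656, 303.78692626953125), (32.266143798828125, 31.513072967529297), 10.007979393005371) [array([ 419.4, -145.4]), array([ 482.5, -156.3]), array([ 472.6, -221.3]), array([ 409.6, -210.2])]
white [437.83695652 351.22826087] [427 343  25  18 276] ((439.1058654785156, 353.5235290527344), (22.126909255981445, 17.89676284790039), 12.528807640075684) [array([ 332.6, -139.6]), array([ 367.5, -147.3]), array([ 358.9, -191.1]), array([ 324. , -183.3])]
top [301.40437158 224.0273224 ] 183 [600.9 119.5  74. ]
top [348.29310345 204.33908046] 174 [643.9  24.7  74. ]
top [319.89830508 216.84745763] 59 [616.6  82.2  74. ]
top [353.44827586 220.        ] 58 [611.8  13.5  74. ]
top [367.43933054 265.52301255] 239 [519.5 -16.7  74. ]
top [334.53571429 244.89285714] 56 [559.8  51.   74. ]
top [315.5        269.86206897] 58 [508.2  88.4  74. ]
top [349.45454545 272.65454545] 55 [504.2  19.5  74. ]
top [321.29891304 289.60869565] 184 [468.7  75.7  74. ]
scene [306.17741935 225.69354839] 62 [521.   78.3  74. ]
scene [277.125      242.34722222] 72 [516.7  10.5  74. ]
scene [309.98630137 251.09589041] 73 [572.9  41.1  74. ]
scene [343.62637363 259.15384615] 91 [627.1  72.9  74. ]
scene [313.72839506 278.80246914] 81 [623.5   3.8  74. ]
```

View pics/zt.png

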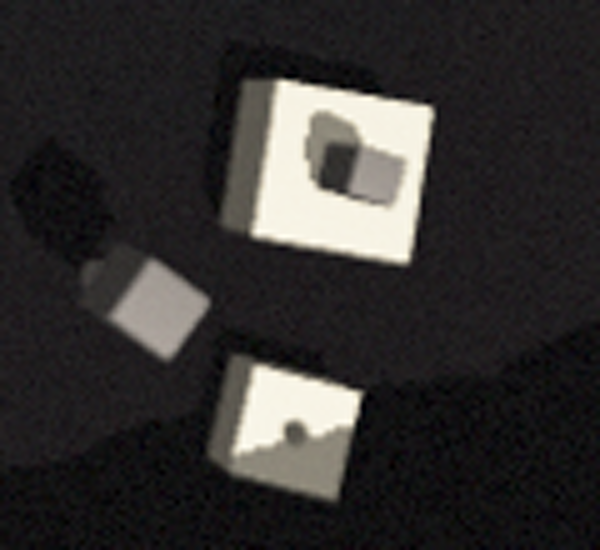

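```bash
python3 - <<'E'
from h import *
t=load('top0.png'); s=load('scene0.png')
pr=[((319.9,216.85),(343.63,259.15)),((353.45,220),(313.73,278.8)),((334.54,244.89),(309.99,251.1)),((315.5,269.86),(306.18,225.69)),((349.45,272.65),(277.13,242.35))]
for a,b in pr: print(tri(t,a,s,b).round(1))
print('grip top',ray(t,455.8,305.2,117).round(1),'holder',ray(t,448.1,303.8,65).round(1))
print('big tip',tri(t,(398.5,325),s,(200,258)).round(1),'bigtop',tri(t,(412,332.5),s,(187,202)).round(1))
print('jar cap',tri(t,(427,138),s,(320,380)).round(0), 'bigholder hole',tri(t,(456,237),s,(203,326)).round(0))
E
```

```text
[618.7  82.3  58.7]
[614.1  12.5  57. ]
[561.5  50.8  56.4]
[508.8  88.8  57.1]
[504.8  18.8  57.7]
grip top [ 445.3 -184.9  117. ] holder [ 445.9 -183.2   65. ]
big tip [396.4 -91.9   4. ] bigtop [396.4 -90.8 155.3]
jar cap [ 777. -127.  112.] bigholder hole [ 582. -192.   86.]
```

View pics/zs.png

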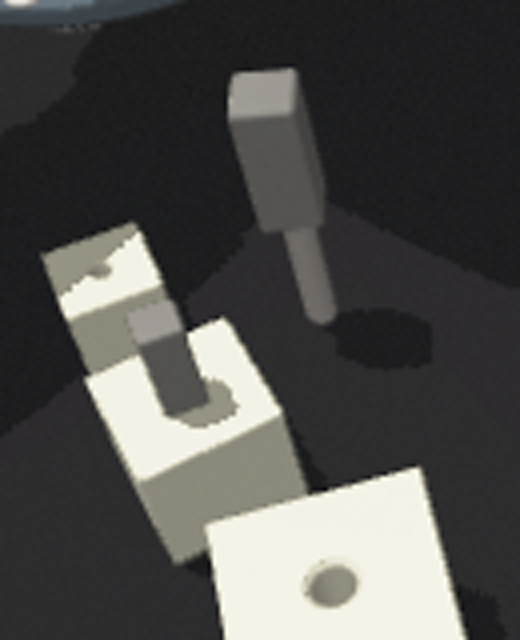

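The crop shows the probe seated in the mid-size holder, with its grip near crop (160,350). The larger probe stands free at about (396,-91). Pad tops are near z 58. Moving towards the grip.

Emit:
step_arm --travel '[[1.2,1.2,0],[2.4,2.4,0],[3.6,3.6,0],[4.8,4.8,0],[6,6,0]]' --delta_rot '[[0,0,0.8],[0,0,1.6],[0,0,2.4],[0,0,3.2],[0,0,4]]' --jaw 55

```text
time: 0.72
eef_pos: [297.4, -326.8, 231.2]
tool_rot: [-180.0, -0.0, 49.3]
ft_force: [0.2, 0.0, -1.2]
finger_gap: 0.643
gripper_force: 0.0
```

Emit:
step_arm --travel '[[1.2,1.2,0],[2.4,2.4,0],[3.6,3.6,0],[4.8,4.8,0],[5.94,5.74,0]]' --delta_rot '[[0,0,0.8],[0,0,1.6],[0,0,2.4],[0,0,3.2],[0,0,3.9]]'

```text
time: 1.35
eef_pos: [446.0, -183.1, 231.1]
tool_rot: [-180.0, -0.0, 80.5]
ft_force: [0.1, -0.7, 0.4]
finger_gap: 0.647
gripper_force: 0.0
```

Emit:
step_arm --travel '[[0,0,0],[0,0,0],[0,0,-0.5],[0,0,-1],[0,0,-1.2]]' --delta_rot '[[0,0,0],[0,0,0],[0,0,0],[0,0,0],[0,0,0]]'

```text
time: 1.98
eef_pos: [444.4, -184.6, 200.0]
tool_rot: [-179.9, -0.0, 80.2]
ft_force: [-0.4, 0.3, 0.5]
finger_gap: 0.643
gripper_force: 0.0
```

```bash
python3 - <<'E'
from h import *
c=snap('wrist','w1.png'); s=sense(); print(s['eef_pos'],s['tool_rot'],s['ft_force'],s['time'],c['cam_to_world'].round(3))
for p in([445.3,-184.9,117],[445.9,-183.2,65]): print(proj(c,np.array(p)))
E
```

```text
[ 444.4663353  -184.47037843  199.94333154] [-1.79908078e+02 -2.03611737e-02  8.02270863e+01] [ 0.31742288 -1.30621266 -0.04182534] 2.025 [[ 9.85000e-01 -1.60000e-01 -5.70000e-02  4.59676e+02]
 [-1.70000e-01 -9.32000e-01 -3.20000e-01 -1.00851e+02]
 [-2.00000e-03  3.26000e-01 -9.46000e-01  3.42404e+02]
 [ 0.00000e+00  0.00000e+00  0.00000e+00  1.00000e+00]]
[315.95118802 250.28992757]
[316.27943179 227.0872478 ]
```

View pics/w1.png

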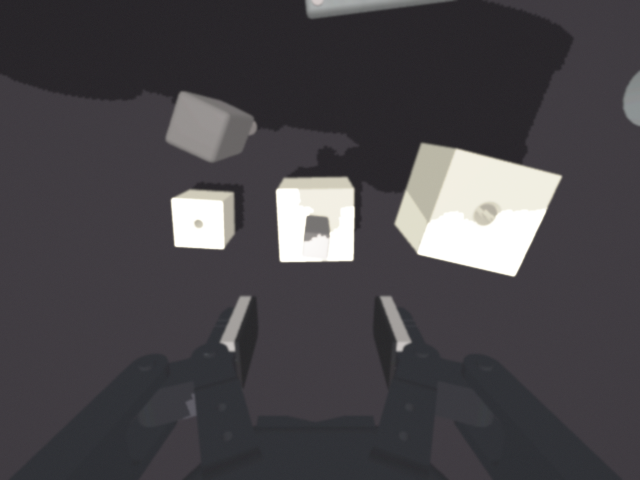

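The wrist view shows the grip centred between the fingers at about (316,247), square to them. Descending.

Emit:
step_arm --travel '[[0.03,0,-1.2],[0.03,0,-2.4],[0.03,0,-3.6],[0.03,0,-4.6],[0.03,0,-5.06]]' --delta_rot '[[0,0,0],[0,0,0],[0,0,0],[0,0,0],[0,0,0]]'

```text
time: 2.65
eef_pos: [445.4, -184.3, 73.8]
tool_rot: [-179.9, -0.0, 80.3]
ft_force: [-0.2, -0.6, 1.3]
finger_gap: 0.643
gripper_force: 0.0
```

Emit:
step_arm --travel '[[0,0,0],[0,0,0],[0,0,0],[0,0,0],[0,0,0]]' --delta_rot '[[0,0,0],[0,0,0],[0,0,0],[0,0,0],[0,0,0]]' --jaw 30

```text
time: 3.28
eef_pos: [446.1, -184.5, 75.0]
tool_rot: [180.0, 0.0, 80.3]
ft_force: [-0.3, -0.1, -0.5]
finger_gap: 0.352
gripper_force: 0.0
```

```bash
python3 - <<'E'
from h import *
c=snap('wrist','w2.png'); s=sense(); print(s)
E
```

```text
{'time': 3.325, 'joints': array([-2.24735123e+01,  1.52717933e+01, -2.14905304e+01,  5.32303047e+01,
       -1.48673083e-03,  7.72648847e+01]), 'dq': array([-0.0319102 ,  0.01973196, -0.05207125, -0.00393181,  0.06357968,
       -0.01322918]), 'effort': array([-2.60879358e-03, -6.83676481e+01,  4.35708904e+01,  5.85931746e-03,
       -1.32704599e-04,  1.71223496e-05]), 'eef_pos': array([ 445.9949395 , -184.50450365,   74.92340052]), 'tool_rot': array([1.79993137e+02, 3.07518510e-03, 8.02616027e+01]), 'ft_force': array([ 0.2986856 ,  0.35589943, -0.6799877 ]), 'moment': array([-0.03010281,  0.03463274, -0.02930154]), 'gripper_force': 0.0, 'finger_gap': 0.3533916419596614}
```

View pics/w2.png

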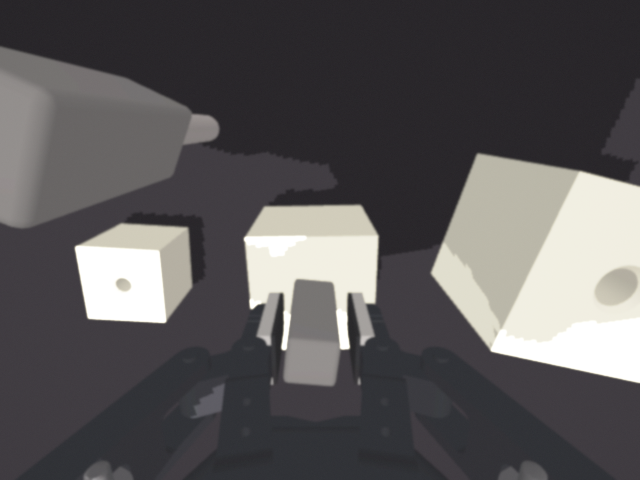

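The grip at (315,330) sits between the pads at x 275 and 360. Closing on it.

Emit:
step_arm --travel '[[0,0,0],[0,0,0],[0,0,0],[0,0,0],[0,0,0]]' --delta_rot '[[0,0,0],[0,0,0],[0,0,0],[0,0,0],[0,0,0]]' --jaw 5

```text
time: 3.95
eef_pos: [446.0, -184.5, 75.0]
tool_rot: [180.0, 0.0, 80.3]
ft_force: [-2.0, 0.5, 4.9]
finger_gap: 0.229
gripper_force: 58.6
```

Emit:
step_arm --travel '[[0,0,0],[0,0,0],[0,0,0],[0,0,0.1],[0,0,0.2]]' --delta_rot '[[0,0,0],[0,0,0],[0,0,0],[0,0,0],[0,0,0]]'

```text
time: 4.58
eef_pos: [445.9, -184.4, 79.9]
tool_rot: [-180.0, -0.0, 80.3]
ft_force: [-0.2, 0.4, -0.7]
finger_gap: 0.228
gripper_force: 58.5
```

```bash
python3 - <<'E'
from h import *
s=sense(); print(s['eef_pos'],s['tool_rot'],s['ft_force'],s['moment'])
E
```

```text
[ 445.91069609 -184.43902841   79.86799585] [-1.79989530e+02 -3.80291561e-03  8.02624662e+01] [-0.15954982  0.4039505  -0.65719848] [0.01213101 0.00790168 0.03519186]
```

Gripped: the jaw reads about 19.5 mm. The probe was seated at TCP z 75, so the tip sits about 65 below the TCP. Lifting, then over the centre pad.

Emit:
step_arm --travel '[[0,0,0.6],[0,0,1.2],[0,0,1.9],[0,0,2.6],[0,0,3.2]]' --delta_rot '[[0,0,0],[0,0,0],[0,0,0],[0,0,0],[0,0,0]]'

```text
time: 5.2
eef_pos: [446.2, -184.6, 161.5]
tool_rot: [179.9, 0.0, 80.3]
ft_force: [0.5, 0.7, -0.1]
finger_gap: 0.225
gripper_force: 58.5
```

Emit:
step_arm --travel '[[0.4,0.8,0],[1.2,2.4,0],[2.0,4,0],[2.8,5.6,0],[3.6,7.2,0]]' --delta_rot '[[0,0,0],[0,0,0],[0,0,0],[0,0,0],[0,0,0]]'

```text
time: 5.82
eef_pos: [536.6, -3.1, 160.6]
tool_rot: [180.0, -0.0, 80.3]
ft_force: [0.7, -0.4, -0.4]
finger_gap: 0.228
gripper_force: 58.6
```

Emit:
step_arm --travel '[[0.6,1.3,0],[1.02,2.2,0],[1.02,2.2,-0.4],[1.02,2.2,-0.8],[1.02,2.2,-1]]' --delta_rot '[[0,0,0],[0,0,0],[0,0,0],[0,0,0],[0,0,0]]'

```text
time: 6.45
eef_pos: [560.8, 49.7, 134.1]
tool_rot: [-179.9, 0.0, 80.2]
ft_force: [0.1, -0.3, -0.8]
finger_gap: 0.227
gripper_force: 58.6
```

```bash
python3 - <<'E'
from h import *
s=sense(); print(s['eef_pos'],s['tool_rot'],s['ft_force'])
c=snap('wrist','w3.png'); a=snap('scene','s3.png'); print(proj(c,s['eef_pos']-[0,0,65]),proj(c,np.array([561.6,50.6,58])))
im=c['pixels'][:,:,::-1]; b=a['pixels'][170:330,230:430,::-1]
cv2.imwrite('pics/c3.png',np.hstack([cv2.resize(im[100:400,120:520],(400,300)),cv2.resize(b,(375,300))]))
E
```

```text
[560.78749202  49.70759753 134.07248287] [-1.79942456e+02  1.97232472e-02  8.02078793e+01] [ 0.06412042 -0.26424998 -0.84669379]
[314.53179838 259.53875601] [315.51010478 252.15608885]
```

View pics/c3.png

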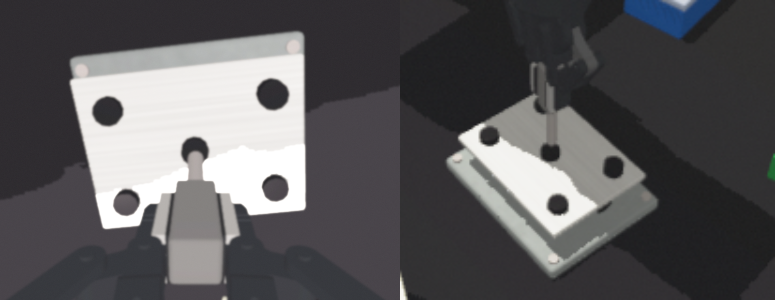

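The tip is over the centre pad; in the wrist crop the pad is at (195,150). Lowering gently.

Emit:
step_arm --travel '[[0.03,0.03,-0.06],[0.03,0.03,-0.12],[0.03,0.03,-0.18],[0.03,0.03,-0.22],[0.03,0.03,-0.24]]' --delta_rot '[[0,0,0],[0,0,0],[0,0,0],[0,0,0],[0,0,0]]'

```text
time: 7.18
eef_pos: [562.2, 51.3, 128.8]
tool_rot: [180.0, 0.0, 80.3]
ft_force: [-0.5, -0.6, -0.6]
finger_gap: 0.229
gripper_force: 58.6
```

Emit:
step_arm --travel '[[0,0,-0.01],[0,0,-0.02],[0,0,-0.03],[0,0,-0.04],[0,0,-0.04]]' --delta_rot '[[0,0,0],[0,0,0],[0,0,0],[0,0,0],[0,0,0]]'

```text
time: 7.8
eef_pos: [562.2, 51.3, 127.8]
tool_rot: [180.0, 0.0, 80.3]
ft_force: [0.7, -0.4, -1.1]
finger_gap: 0.23
gripper_force: 58.6
```

Emit:
step_arm --travel '[[0,0,-0.006],[0,0,-0.012],[0,0,-0.018],[0,0,-0.02],[0,0,-0.02]]' --delta_rot '[[0,0,0],[0,0,0],[0,0,0],[0,0,0],[0,0,0]]'

```text
time: 8.43
eef_pos: [562.2, 51.2, 127.3]
tool_rot: [180.0, -0.0, 80.3]
ft_force: [-0.5, 0.2, -0.6]
finger_gap: 0.231
gripper_force: 58.6
```

Emit:
step_arm --travel '[[0,0,-0.006],[0,0,-0.012],[0,0,-0.018],[0,0,-0.02],[0,0,-0.02]]' --delta_rot '[[0,0,0],[0,0,0],[0,0,0],[0,0,0],[0,0,0]]'

```text
time: 9.05
eef_pos: [562.2, 51.3, 126.8]
tool_rot: [180.0, -0.0, 80.3]
ft_force: [-0.0, 0.7, -0.8]
finger_gap: 0.221
gripper_force: 58.6
```

Emit:
step_arm --travel '[[0,0,-0.006],[0,0,-0.012],[0,0,-0.018],[0,0,-0.02],[0,0,-0.02]]' --delta_rot '[[0,0,0],[0,0,0],[0,0,0],[0,0,0],[0,0,0]]'

```text
time: 9.68
eef_pos: [562.2, 51.3, 126.3]
tool_rot: [180.0, 0.0, 80.3]
ft_force: [0.2, -0.2, -1.0]
finger_gap: 0.228
gripper_force: 58.6
```

Emit:
step_arm --travel '[[0,0,-0.006],[0,0,-0.012],[0,0,-0.018],[0,0,-0.02],[0,0,-0.02]]' --delta_rot '[[0,0,0],[0,0,0],[0,0,0],[0,0,0],[0,0,0]]'

```text
time: 10.3
eef_pos: [562.3, 51.3, 125.9]
tool_rot: [180.0, -0.0, 80.3]
ft_force: [-1.0, -0.1, 0.8]
finger_gap: 0.227
gripper_force: 58.6
```

Emit:
step_arm --travel '[[0,0,-0.004],[0,0,-0.008],[0,0,-0.008],[0,0,-0.008],[0,0,-0.008]]' --delta_rot '[[0,0,0],[0,0,0],[0,0,0],[0,0,0],[0,0,0]]'

```text
time: 10.92
eef_pos: [562.2, 51.3, 125.7]
tool_rot: [180.0, -0.0, 80.3]
ft_force: [0.1, -0.6, 3.8]
finger_gap: 0.229
gripper_force: 58.9
```

```bash
python3 - <<'E'
from h import *
s=sense(); print(s['eef_pos'],s['ft_force'],s['moment'])
E
```

```text
[562.24086887  51.27369279 125.66698974] [ 0.11492286 -0.56604832  3.77418146] [-0.06266666  0.16744897 -0.00108303]
```

Contact with the centre pad at a commanded z of about 126.1 (stiffness about 15 N/mm). Now pad A (+55,+35).

Emit:
step_arm --travel '[[0,0,0.368],[0.7,0.4,0.368],[1.5,0.83,0.368],[2.28,1.264,0.368],[2.28,1.264,0.368]]' --delta_rot '[[0,0,0],[0,0,0],[0,0,0],[0,0,0],[0,0,0]]'

```text
time: 11.55
eef_pos: [619.9, 83.5, 134.7]
tool_rot: [-180.0, -0.0, 80.3]
ft_force: [-0.3, -0.5, -0.7]
finger_gap: 0.228
gripper_force: 58.8
```

Emit:
step_arm --travel '[[0,0,-0.03],[0,0,-0.06],[0,0,-0.1],[0,0,-0.14],[0,0,-0.16]]' --delta_rot '[[0,0,0],[0,0,0],[0,0,0],[0,0,0],[0,0,0]]'

```text
time: 12.18
eef_pos: [619.1, 82.8, 130.8]
tool_rot: [-180.0, 0.0, 80.3]
ft_force: [0.4, 0.2, -1.6]
finger_gap: 0.228
gripper_force: 58.8
```

Emit:
step_arm --travel '[[0,0,-0.006],[0,0,-0.012],[0,0,-0.018],[0,0,-0.024],[0,0,-0.024]]' --delta_rot '[[0,0,0],[0,0,0],[0,0,0],[0,0,0],[0,0,0]]'

```text
time: 12.8
eef_pos: [619.2, 82.9, 130.2]
tool_rot: [180.0, -0.0, 80.3]
ft_force: [-0.1, 0.6, -0.5]
finger_gap: 0.222
gripper_force: 58.8
```

Emit:
step_arm --travel '[[0,0,-0.006],[0,0,-0.012],[0,0,-0.018],[0,0,-0.02],[0,0,-0.02]]' --delta_rot '[[0,0,0],[0,0,0],[0,0,0],[0,0,0],[0,0,0]]'

```text
time: 13.42
eef_pos: [619.3, 82.9, 129.8]
tool_rot: [180.0, -0.0, 80.3]
ft_force: [-1.1, 0.1, 2.2]
finger_gap: 0.228
gripper_force: 59.1
```

A stands about 3.9 mm above the centre pad, so it is the proud one. I'll feel the others to average the level, starting with B (+55,-35).

Emit:
step_arm --travel '[[0,0,0.2],[-0.05,-0.9,0.2],[-0.11,-1.8,0.2],[-0.168,-2.796,0.2],[-0.168,-2.796,0.2]]' --delta_rot '[[0,0,0],[0,0,0],[0,0,0],[0,0,0],[0,0,0]]'

```text
time: 14.05
eef_pos: [614.7, 10.1, 134.7]
tool_rot: [-180.0, 0.0, 80.1]
ft_force: [0.1, 0.8, -2.2]
finger_gap: 0.227
gripper_force: 58.8
```

Emit:
step_arm --travel '[[0,0,-0.1],[0,0,-0.18],[0,0,-0.25],[0,0,-0.3],[0,0,-0.308]]' --delta_rot '[[0,0,0],[0,0,0],[0,0,0],[0,0,0],[0,0,0]]'

```text
time: 14.68
eef_pos: [615.0, 13.2, 126.9]
tool_rot: [-180.0, 0.0, 80.3]
ft_force: [0.7, 0.5, -0.7]
finger_gap: 0.224
gripper_force: 58.8
```

Emit:
step_arm --travel '[[0,0,-0.006],[0,0,-0.012],[0,0,-0.018],[0,0,-0.02],[0,0,-0.02]]' --delta_rot '[[0,0,0],[0,0,0],[0,0,0],[0,0,0],[0,0,0]]'

```text
time: 15.3
eef_pos: [615.0, 13.0, 126.5]
tool_rot: [180.0, 0.0, 80.3]
ft_force: [0.9, -0.0, -0.4]
finger_gap: 0.23
gripper_force: 58.8
```

Emit:
step_arm --travel '[[0,0,-0.004],[0,0,-0.008],[0,0,-0.012],[0,0,-0.012],[0,0,-0.012]]' --delta_rot '[[0,0,0],[0,0,0],[0,0,0],[0,0,0],[0,0,0]]'

```text
time: 15.92
eef_pos: [615.0, 13.0, 126.3]
tool_rot: [180.0, -0.0, 80.3]
ft_force: [-0.5, -0.3, -0.1]
finger_gap: 0.227
gripper_force: 58.8
```

Emit:
step_arm --travel '[[0,0,-0.004],[0,0,-0.008],[0,0,-0.008],[0,0,-0.008],[0,0,-0.008]]' --delta_rot '[[0,0,0],[0,0,0],[0,0,0],[0,0,0],[0,0,0]]'

```text
time: 16.55
eef_pos: [615.0, 13.0, 126.1]
tool_rot: [180.0, -0.0, 80.3]
ft_force: [-0.6, 0.1, 2.8]
finger_gap: 0.226
gripper_force: 59.0
```

Emit:
step_arm --travel '[[0,0,-0.002],[0,0,-0.004],[0,0,-0.004],[0,0,-0.004],[0,0,-0.004]]' --delta_rot '[[0,0,0],[0,0,0],[0,0,0],[0,0,0],[0,0,0]]'

```text
time: 17.18
eef_pos: [615.1, 13.0, 126.0]
tool_rot: [180.0, -0.0, 80.3]
ft_force: [-0.6, 0.4, 4.6]
finger_gap: 0.23
gripper_force: 59.3
```

```bash
python3 - <<'E'
from h import *
s=sense(); print(s['eef_pos'],s['ft_force'],s['moment'])
E
```

```text
[615.05660367  12.96779643 125.96683746] [-0.60431651  0.38973821  4.55773484] [-0.04389526  0.13892686 -0.00273883]
```

Emit:
step_arm --travel '[[0,0,0.352],[-1.1,0.06,0.352],[-2.4,0.14,0.352],[-3.6,0.22,0.352],[-4.392,0.268,0.352]]' --delta_rot '[[0,0,0],[0,0,0],[0,0,0],[0,0,0],[0,0,0]]'

```text
time: 17.8
eef_pos: [503.9, 19.7, 135.1]
tool_rot: [-180.0, 0.0, 80.3]
ft_force: [1.1, 0.6, -0.8]
finger_gap: 0.224
gripper_force: 58.9
```

Emit:
step_arm --travel '[[0,0,-0.05],[0,0,-0.15],[0,0,-0.22],[0,0,-0.3],[0,0,-0.316]]' --delta_rot '[[0,0,0],[0,0,0],[0,0,0],[0,0,0],[0,0,0]]'

```text
time: 18.42
eef_pos: [505.2, 19.6, 126.5]
tool_rot: [-180.0, 0.0, 80.3]
ft_force: [0.3, 0.2, -0.3]
finger_gap: 0.227
gripper_force: 58.9
```

Emit:
step_arm --travel '[[0,0,-0.004],[0,0,-0.008],[0,0,-0.012],[0,0,-0.012],[0,0,-0.012]]' --delta_rot '[[0,0,0],[0,0,0],[0,0,0],[0,0,0],[0,0,0]]'

```text
time: 19.05
eef_pos: [505.2, 19.7, 126.5]
tool_rot: [180.0, -0.0, 80.3]
ft_force: [0.5, -0.3, -0.8]
finger_gap: 0.222
gripper_force: 58.9
```

Emit:
step_arm --travel '[[0,0,-0.004],[0,0,-0.008],[0,0,-0.008],[0,0,-0.008],[0,0,-0.008]]' --delta_rot '[[0,0,0],[0,0,0],[0,0,0],[0,0,0],[0,0,0]]'

```text
time: 19.68
eef_pos: [505.2, 19.7, 126.3]
tool_rot: [180.0, 0.0, 80.3]
ft_force: [-1.0, -0.4, -0.2]
finger_gap: 0.225
gripper_force: 58.9
```

Emit:
step_arm --travel '[[0,0,-0.004],[0,0,-0.008],[0,0,-0.008],[0,0,-0.008],[0,0,-0.008]]' --delta_rot '[[0,0,0],[0,0,0],[0,0,0],[0,0,0],[0,0,0]]'

```text
time: 20.3
eef_pos: [505.2, 19.7, 126.2]
tool_rot: [180.0, -0.0, 80.3]
ft_force: [0.1, 0.0, 2.4]
finger_gap: 0.225
gripper_force: 59.3
```

Emit:
step_arm --travel '[[0,0,-0.004],[0,0,-0.006],[0,0,-0.006],[0,0,-0.006],[0,0,-0.006]]' --delta_rot '[[0,0,0],[0,0,0],[0,0,0],[0,0,0],[0,0,0]]'

```text
time: 20.92
eef_pos: [505.3, 19.7, 126.0]
tool_rot: [180.0, -0.0, 80.3]
ft_force: [-0.9, 0.3, 5.4]
finger_gap: 0.221
gripper_force: 59.6
```

Level pads, at equal force: centre 125.67, B 126.03, D 126.1, so the target is about 125.93. Back to A to press.

Emit:
step_arm --travel '[[0,0,0.35],[1.1,0.6,0.35],[2.3,1.3,0.35],[3.5,1.95,0.35],[4.56,2.528,0.35]]' --delta_rot '[[0,0,0],[0,0,0],[0,0,0],[0,0,0],[0,0,0]]'

```text
time: 21.55
eef_pos: [620.1, 83.5, 134.8]
tool_rot: [-180.0, 0.0, 80.3]
ft_force: [-0.3, -0.2, -0.6]
finger_gap: 0.228
gripper_force: 58.9
```

Emit:
step_arm --travel '[[0,0,0],[0,0,-0.06],[0,0,-0.12],[0,0,-0.17],[0,0,-0.19]]' --delta_rot '[[0,0,0],[0,0,0],[0,0,0],[0,0,0],[0,0,0]]'

```text
time: 22.18
eef_pos: [619.0, 82.7, 130.0]
tool_rot: [-180.0, 0.0, 80.2]
ft_force: [-0.5, -0.8, -0.2]
finger_gap: 0.226
gripper_force: 59.0
```

Emit:
step_arm --travel '[[0,0,-0.008],[0,0,-0.016],[0,0,-0.024],[0,0,-0.032],[0,0,-0.04]]' --delta_rot '[[0,0,0],[0,0,0],[0,0,0],[0,0,0],[0,0,0]]'

```text
time: 22.8
eef_pos: [619.2, 82.8, 129.4]
tool_rot: [180.0, 0.0, 80.3]
ft_force: [-2.9, -1.1, 6.4]
finger_gap: 0.225
gripper_force: 59.9
```

Emit:
step_arm --travel '[[0,0,-0.008],[0,0,-0.016],[0,0,-0.024],[0,0,-0.032],[0,0,-0.04]]' --delta_rot '[[0,0,0],[0,0,0],[0,0,0],[0,0,0],[0,0,0]]'

```text
time: 23.42
eef_pos: [619.2, 82.8, 128.4]
tool_rot: [180.0, 0.0, 80.3]
ft_force: [-3.2, -1.5, 7.3]
finger_gap: 0.226
gripper_force: 59.9
```

Emit:
step_arm --travel '[[0,0,-0.008],[0,0,-0.016],[0,0,-0.024],[0,0,-0.032],[0,0,-0.04]]' --delta_rot '[[0,0,0],[0,0,0],[0,0,0],[0,0,0],[0,0,0]]'

```text
time: 24.05
eef_pos: [619.2, 82.8, 127.4]
tool_rot: [180.0, 0.0, 80.3]
ft_force: [-3.4, -1.4, 7.6]
finger_gap: 0.231
gripper_force: 59.9
```

Emit:
step_arm --travel '[[0,0,-0.008],[0,0,-0.016],[0,0,-0.024],[0,0,-0.028],[0,0,-0.032]]' --delta_rot '[[0,0,0],[0,0,0],[0,0,0],[0,0,0],[0,0,0]]'

```text
time: 24.68
eef_pos: [619.2, 82.8, 126.6]
tool_rot: [180.0, 0.0, 80.3]
ft_force: [-3.1, -1.7, 6.7]
finger_gap: 0.226
gripper_force: 59.9
```

Emit:
step_arm --travel '[[0,0,0],[0,0,0],[0,0,0],[0,0,0],[0,0,0]]' --delta_rot '[[0,0,0],[0,0,0],[0,0,0],[0,0,0],[0,0,0]]'

```text
time: 25.3
eef_pos: [619.2, 82.8, 126.6]
tool_rot: [180.0, 0.0, 80.3]
ft_force: [-2.4, -1.6, 7.0]
finger_gap: 0.226
gripper_force: 59.9
```

Emit:
step_arm --travel '[[0,0,-0.006],[0,0,-0.012],[0,0,-0.018],[0,0,-0.024],[0,0,-0.024]]' --delta_rot '[[0,0,0],[0,0,0],[0,0,0],[0,0,0],[0,0,0]]'

```text
time: 25.92
eef_pos: [619.2, 82.8, 126.0]
tool_rot: [180.0, 0.0, 80.3]
ft_force: [-3.0, -2.0, 7.0]
finger_gap: 0.224
gripper_force: 59.9
```

Emit:
step_arm --travel '[[0,0,0.06],[0,0,0.08],[0,0,0.08],[0,0,0.05],[0,0,0.04]]' --delta_rot '[[0,0,0],[0,0,0],[0,0,0],[0,0,0],[0,0,0]]'

```text
time: 26.55
eef_pos: [619.2, 82.9, 126.4]
tool_rot: [-180.0, 0.0, 80.3]
ft_force: [0.0, -0.4, -0.3]
finger_gap: 0.223
gripper_force: 59.0
```

Emit:
step_arm --travel '[[0,0,-0.006],[0,0,-0.012],[0,0,-0.016],[0,0,-0.02],[0,0,-0.02]]' --delta_rot '[[0,0,0],[0,0,0],[0,0,0],[0,0,0],[0,0,0]]'

```text
time: 27.18
eef_pos: [619.2, 82.9, 126.2]
tool_rot: [180.0, -0.0, 80.3]
ft_force: [-0.6, -0.5, 2.5]
finger_gap: 0.226
gripper_force: 59.2
```

Emit:
step_arm --travel '[[0,0,-0.004],[0,0,-0.008],[0,0,-0.008],[0,0,-0.008],[0,0,-0.008]]' --delta_rot '[[0,0,0],[0,0,0],[0,0,0],[0,0,0],[0,0,0]]'

```text
time: 27.8
eef_pos: [619.3, 82.9, 126.0]
tool_rot: [180.0, -0.0, 80.3]
ft_force: [-1.2, -0.5, 4.2]
finger_gap: 0.228
gripper_force: 59.7
```

A now reads about 126.05 at 3.8 N. Rechecking B in case the probe slipped in the jaws.

Emit:
step_arm --travel '[[0,0,0.352],[-0.05,-0.9,0.352],[-0.11,-1.8,0.352],[-0.168,-2.796,0.352],[-0.168,-2.796,0.352]]' --delta_rot '[[0,0,0],[0,0,0],[0,0,0],[0,0,0],[0,0,0]]'

```text
time: 28.42
eef_pos: [614.7, 10.1, 134.6]
tool_rot: [-180.0, 0.0, 80.1]
ft_force: [0.6, -0.1, -0.7]
finger_gap: 0.224
gripper_force: 59.0
```

Emit:
step_arm --travel '[[0,0,-0.1],[0,0,-0.18],[0,0,-0.27],[0,0,-0.32],[0,0,-0.332]]' --delta_rot '[[0,0,0],[0,0,0],[0,0,0],[0,0,0],[0,0,0]]'

```text
time: 29.05
eef_pos: [615.0, 13.2, 126.3]
tool_rot: [-180.0, -0.0, 80.3]
ft_force: [-0.4, 0.2, 0.1]
finger_gap: 0.227
gripper_force: 59.0
```

Emit:
step_arm --travel '[[0,0,-0.004],[0,0,-0.008],[0,0,-0.01],[0,0,-0.01],[0,0,-0.01]]' --delta_rot '[[0,0,0],[0,0,0],[0,0,0],[0,0,0],[0,0,0]]'

```text
time: 29.68
eef_pos: [615.0, 13.0, 126.2]
tool_rot: [180.0, -0.0, 80.3]
ft_force: [-0.1, 0.7, 1.3]
finger_gap: 0.227
gripper_force: 59.0
```

```bash
python3 - <<'E'
from h import *
s=sense(); print(s['eef_pos'],s['ft_force'],s['moment'])
E
```

```text
[615.04389423  13.00625882 126.1657432 ] [-0.08016805  0.69582064  1.27144239] [0.2268304  0.04048977 0.02450403]
```

No slip: B reads the same as before, so A is level with the others. Returning the probe to its grasp pose (446.0, -184.5).

Emit:
step_arm --travel '[[0,0,0.7],[0,0,1.43],[-1.2,-1.4,1.43],[-2.4,-2.8,1.43],[-3.6,-4.2,1.43]]' --delta_rot '[[0,0,0],[0,0,0],[0,0,0],[0,0,0],[0,0,0]]'

```text
time: 30.3
eef_pos: [523.9, -93.0, 161.8]
tool_rot: [180.0, 0.0, 80.3]
ft_force: [0.1, -1.3, -0.3]
finger_gap: 0.227
gripper_force: 59.0
```

Emit:
step_arm --travel '[[-1.2,-1.4,0],[-2.4,-2.8,0],[-3.16,-3.7,0],[-3.16,-3.7,0],[-3.16,-3.7,0]]' --delta_rot '[[0,0,0],[0,0,0],[0,0,0],[0,0,0],[0,0,0]]'

```text
time: 30.92
eef_pos: [446.3, -184.4, 161.9]
tool_rot: [180.0, -0.0, 80.2]
ft_force: [0.8, 0.2, -1.3]
finger_gap: 0.23
gripper_force: 59.1
```

Emit:
step_arm --travel '[[0,0,0],[0,0,-0.2],[0,0,-0.5],[0,0,-0.8],[0,0,-0.8]]' --delta_rot '[[0,0,0],[0,0,0],[0,0,0],[0,0,0],[0,0,0]]'

```text
time: 31.55
eef_pos: [445.6, -184.3, 141.1]
tool_rot: [-179.9, -0.0, 80.3]
ft_force: [0.3, -0.5, -0.9]
finger_gap: 0.228
gripper_force: 59.1
```

```bash
python3 - <<'E'
from h import *
s=sense(); print(s['eef_pos'],s['tool_rot'],s['ft_force'])
E
```

```text
[ 445.551588   -184.29043967  141.05095472] [-1.79922862e+02 -1.83429668e-02  8.02676244e+01] [ 0.31293895 -0.45892707 -0.89158038]
```

Emit:
step_arm --travel '[[0.01,-0.01,-0.15],[0.01,-0.01,-0.3],[0.01,-0.01,-0.45],[0.01,-0.01,-0.6],[0.01,-0.01,-0.7]]' --delta_rot '[[0,0,0],[0,0,0],[0,0,0],[0,0,0],[0,0,0]]'

```text
time: 32.17
eef_pos: [446.2, -184.7, 124.1]
tool_rot: [-180.0, -0.0, 80.3]
ft_force: [0.9, 1.4, -0.8]
finger_gap: 0.228
gripper_force: 59.1
```

Emit:
step_arm --travel '[[0,0,-0.2],[0,0,-0.4],[0,0,-0.6],[0,0,-0.7],[0,0,-0.7]]' --delta_rot '[[0,0,0],[0,0,0],[0,0,0],[0,0,0],[0,0,0]]'

```text
time: 32.8
eef_pos: [446.2, -184.8, 106.7]
tool_rot: [-180.0, -0.0, 80.3]
ft_force: [0.3, 0.2, 0.1]
finger_gap: 0.224
gripper_force: 59.1
```

Emit:
step_arm --travel '[[0,0,-0.3],[0,0,-0.6],[0,0,-0.9],[0,0,-1.1],[0,0,-1.16]]' --delta_rot '[[0,0,0],[0,0,0],[0,0,0],[0,0,0],[0,0,0]]'

```text
time: 33.42
eef_pos: [446.1, -184.7, 77.5]
tool_rot: [-180.0, -0.0, 80.3]
ft_force: [-0.0, 0.1, -1.0]
finger_gap: 0.228
gripper_force: 59.0
```

Emit:
step_arm --travel '[[0,0,-0.02],[0,0,-0.04],[0,0,-0.06],[0,0,-0.07],[0,0,-0.07]]' --delta_rot '[[0,0,0],[0,0,0],[0,0,0],[0,0,0],[0,0,0]]'

```text
time: 34.05
eef_pos: [446.3, -184.8, 76.1]
tool_rot: [180.0, 0.0, 80.3]
ft_force: [-0.7, -0.3, -0.6]
finger_gap: 0.228
gripper_force: 59.0
```

Emit:
step_arm --travel '[[0,0,-0.01],[0,0,-0.02],[0,0,-0.03],[0,0,-0.04],[0,0,-0.04]]' --delta_rot '[[0,0,0],[0,0,0],[0,0,0],[0,0,0],[0,0,0]]'

```text
time: 34.67
eef_pos: [446.2, -184.8, 75.1]
tool_rot: [-180.0, -0.0, 80.3]
ft_force: [0.5, -0.7, -0.4]
finger_gap: 0.23
gripper_force: 59.0
```

Emit:
step_arm --travel '[[0,0,-0.004],[0,0,-0.008],[0,0,-0.012],[0,0,-0.012],[0,0,-0.012]]' --delta_rot '[[0,0,0],[0,0,0],[0,0,0],[0,0,0],[0,0,0]]'

```text
time: 35.3
eef_pos: [446.3, -184.8, 75.0]
tool_rot: [180.0, 0.0, 80.3]
ft_force: [-2.1, 2.2, 6.0]
finger_gap: 0.23
gripper_force: 59.6
```

Seated, with contact at z 75.0, the grasp height. Opening a little and backing up.

Emit:
step_arm --travel '[[0,0,0],[0,0,0],[0,0,0],[0,0,0],[0,0,0]]' --delta_rot '[[0,0,0],[0,0,0],[0,0,0],[0,0,0],[0,0,0]]' --jaw 45

```text
time: 35.92
eef_pos: [446.3, -184.8, 74.8]
tool_rot: [180.0, 0.0, 80.3]
ft_force: [0.1, 0.1, -0.5]
finger_gap: 0.526
gripper_force: 0.0
```

Emit:
step_arm --travel '[[0,0,0.4],[0,0,1.2],[0,0,2.4],[0,0,3.6],[0,0,4.8]]' --delta_rot '[[0,0,0],[0,0,0],[0,0,0],[0,0,0],[0,0,0]]'

```text
time: 36.55
eef_pos: [446.2, -184.7, 196.6]
tool_rot: [180.0, 0.0, 80.3]
ft_force: [0.7, -1.3, -0.1]
finger_gap: 0.524
gripper_force: 0.0
```

Emit:
step_arm --travel '[[0,0,0.5],[0,0,0.5],[0,0,0.5],[0,0,0.5],[0,0,0.5]]' --delta_rot '[[0,0,0],[0,0,0],[0,0,0],[0,0,0],[0,0,0]]'

```text
time: 37.17
eef_pos: [446.0, -184.7, 206.8]
tool_rot: [-179.9, -0.0, 80.3]
ft_force: [0.1, 0.6, -0.2]
finger_gap: 0.526
gripper_force: 0.0
```

```bash
python3 - <<'E'
from h import *
a=snap('scene','s9.png'); w=snap('wrist','w9.png')
b=cv2.resize(a['pixels'][170:330,110:380,::-1],(480,285)); c=cv2.resize(w['pixels'][:,:,::-1],(380,285))
cv2.imwrite('pics/c9.png',np.hstack([b,c])[:,:800])
E
```

```text
(no output)
```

View pics/c9.png

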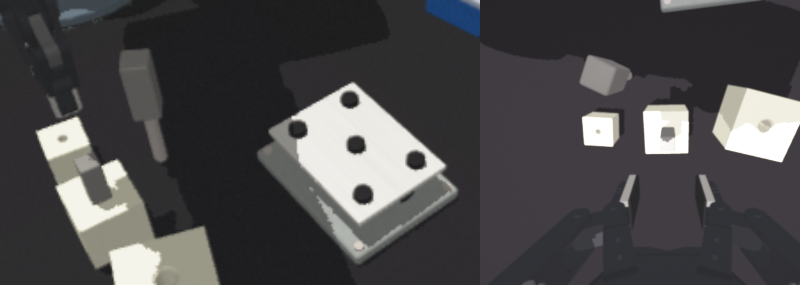

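The picture shows the probe upright and seated in its holder at (93,180). The arm is clear and nothing else has moved.

```bash
python3 -c "
from rig import sign_off; print(sign_off())"
```

```text
the job is handed in; nothing more can be done
None
```

The proud pad was the (+55, +35) corner; I pressed it down about 4 mm to within about 0.4 mm of the three other pads I felt (I did not feel the (-55, +35) pad), put the probe back fully down in its holder, let go, and handed the job in at about 37 s.

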